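# Issue one blank from the magazine feeder

### The job

Issue one steel blank from the magazine feeder: press the red plunger all the way down once and let it spring back up, so that a single blank is pushed out into the guide channel in front and the next one drops down. Then nudge the issued blank along the channel, without lifting it, until it rests against the flip stop that is lowered across the channel. Leave the other blanks in the magazine, leave the tools around alone, and finish clear of everything.

Things in the scene. Friction and masses are not known exactly. Their poses are not given: they have to be found in the camera images.
- feeder: blank feeder fixed to the bench: dark steel rail 344 mm long with a guide channel; behind its middle a blue magazine with stacked blanks, behind that a red plunger. Origin on the bench under the channel's centre; x across the channel towards magazine and plunger (away from the robot), y along the channel, z up. Plunger housing: x 44 to 88, y -42 to 42, up to z 62 mm (bush 70)
- channel (a point): centre of the channel floor, 12 mm above the bench, straight above the feeder's origin. The channel is 24 mm wide (feeder x -12 to 12) and runs the whole rail, open at both ends; front guide wall 6 mm high, rear guide wall 4 mm above its floor
- magazine (a point): centre of the magazine floor, 16 mm above the bench, 25 mm behind the channel's centre line. The magazine spans feeder x 12 to 39, y -54 to 54, up to z 81 mm, open in front between two lips; its outlet is the gap below the lips, opening into the channel at x = 12 mm
- plunger (a joint): plunger travel in m: 0 up (rest), 0.025 fully down; straight down, 5 to 15 N, springs back by itself. A bell crank drives a blade 28 mm, which pushes the lowest blank out; it drops 4 mm into the channel and stays, about 1 mm in front of the centre line. When the plunger comes up the blade withdraws and the next blank falls to the magazine floor. Another press pushes out another blank
- plunger_top (a point): centre of the top of the plunger's red mushroom head, 34 mm across; when up, 108 mm above the bench and 80 mm behind the channel's centre line (feeder x = 0.080); it goes down with the plunger
- blank_1: square steel bar blank, 18 x 90 x 18 mm (x, y, z), about 0.22 kg, dull grey, its length along its y axis; origin at the centre of its underside. The lowest in the magazine at the start (underside 16 mm above the bench), the one to issue. It slides easily on the channel floor; there its top is 30 mm above the bench, 12 mm above the front guide wall
- blank_2: square steel bar blank, 18 x 90 x 18 mm (x, y, z), about 0.22 kg, dull grey, its length along its y axis; origin at the centre of its underside. Second from below in the magazine; after the press it falls to the magazine floor and stays there
- blank_3: square steel bar blank, 18 x 90 x 18 mm (x, y, z), about 0.22 kg, dull grey, its length along its y axis; origin at the centre of its underside. Third (top) in the magazine; it stays in the magazine
- stop_lowered: flip stop with a bright steel clamp on the rail's front, its yellow arm swung DOWN across the channel, at the left or right part of the rail (varies). Fixed. Origin on the bench under the channel's centre line at the arm's middle; axes as the feeder's. Arm: y -4 to 4 mm, underside 16, top 34 mm above the bench. A blank against it has its centre 49 mm from this origin, on the magazine's side
- stop_raised: the same flip stop at the other part of the rail, its yellow arm swung UP, standing upright in front of the rail to 63 mm above the bench; the channel is open there. Fixed. Origin on the bench under the channel's centre line
- oil_can: red pump oil can with a spout, 56 mm wide body, 162 mm high; origin at its underside. Bystander
- screw_tin: round blue and white tin, 61 mm across, 42 mm high; origin at the centre of its underside. Bystander
- tape_measure: yellow tape measure, 31 x 76 x 58 mm; origin at its underside. Bystander

How it is judged:
On the way, in this order (a step that is already met when the one before it is completed fails the run):
1. the plunger is pressed fully down and one blank has been pushed out into the channel (value of joint plunger above 0.0225 m and x of blank_1 in the frame of feeder between -0.006 and 0.006 m and z of blank_1 in the frame of feeder between 0.009 and 0.014 m), for 0.05 s.
2. the plunger is back up and the next blank has dropped to the magazine floor (value of joint plunger below 0.0025 m and x of blank_2 in the frame of feeder between 0.021 and 0.029 m and z of blank_2 in the frame of feeder between 0.014 and 0.0185 m and x of blank_3 in the frame of feeder between 0.021 and 0.029 m and z of blank_3 in the frame of feeder between 0.032 and 0.037 m and x of blank_1 in the frame of feeder between -0.006 and 0.006 m and z of blank_1 in the frame of feeder between 0.009 and 0.014 m), for 0.2 s.
3. the issued blank lies against the lowered stop (x of blank_1 in the frame of feeder between -0.006 and 0.006 m and z of blank_1 in the frame of feeder between 0.009 and 0.014 m and (y of blank_1 in the frame of stop_lowered between 0.046 and 0.053 m or y of blank_1 in the frame of stop_lowered between -0.053 and -0.046 m)), for 0.1 s.
At the end, for the whole second after the job is handed in: blank_1 lies flat and at rest in the channel (centre within 6 mm of the channel's centre line) against the lowered stop with a gap of at most 4 mm; the plunger is back up to within 2.5 mm; blank_2 lies on the magazine floor and blank_3 on it, both still in the magazine (all of step 3 and angle between blank_1's own z axis and vertical below 0.08 rad and linear speed of blank_1 below 0.01 m/s and value of joint plunger below 0.0025 m and x of blank_2 in the frame of feeder between 0.021 and 0.029 m and z of blank_2 in the frame of feeder between 0.014 and 0.0185 m and x of blank_3 in the frame of feeder between 0.021 and 0.029 m and z of blank_3 in the frame of feeder between 0.032 and 0.037 m); the robot touches nothing.
It fails at once if the issued blank is lifted (its underside more than 10 mm above the magazine floor) (z of blank_1 in the frame of feeder above 0.026 m).
It fails at once if a second blank is pushed out of the magazine by more than 9 mm, or a blank is lifted up in the magazine by more than 8 mm (x of any of blank_2, blank_3 in the frame of feeder below 0.016 m or z of blank_2 in the frame of feeder above 0.042 m or z of blank_3 in the frame of feeder above 0.06 m).
It fails at once if the oil can, the tin or the tape measure is pushed more than 20 mm (distance of any of oil_can, screw_tin, tape_measure from where it was at the start of the episode above 0.02 m).
It also fails if it takes over 45 s, if anything falls off the work surface, if the arm or the gripper's body presses on something with over 40 N, if the wrist force passes 120 N, or if a joint passes its speed limit or range.

### The arm

A 6-joint arm with a two-finger parallel gripper is mounted at the origin on a cart in front of the work surface, level with it; the furniture and walls round the work are solid. World frame = base frame: x ahead of the robot, y to its left, z up, the work surface at z = 0. Lengths are in m, angles in rad, forces in N, time in s.
With the tool pointing down it reaches from about 0.275 to 0.775 m from the base axis. Payload 14.6 kg.
Tool frame: the origin (TCP) lies midway between the tips of the shut fingers; the grasp point (between the pads) lies 19 mm behind it (bot.grip_depth is the distance from the TCP to the grasp point, in m); z points along the fingers, y is the line along which they close (so a half turn about z gives the same grasp; the last joint's range is limited). The gripper opens to 85 mm and grips with 20 to 120 N. Pads are 22 mm wide; open, the fingers measure 114 mm over their backs; the gripper's body (76 mm by 85 mm) begins 54 mm behind the grasp point. The pads swing forward as they close: fully open they stand 13 mm farther back than shut.
Start: joints at [-1.441, 0.263, -0.048, 1.259, 0, 1.415], TCP at [0.148, -0.504, 0.206] pointing down, gripper open.
Joint ranges: [-2.65, 2.65], [-0.89, 1.7], [-1.18, 1.37], [-2.13, 2.11], [-1.35, 1.29], [-3.14, 3.14]. Speed limits (rad/s): [1.89, 1.89, 2.57, 2.79, 3.14, 3.14].

### API

Orientations are given as a unit quaternion [w, x, y, z].
In Python, from cell import state, viewer, bot gives the robot as it stands.
- The arm moves only by the shell command python3 -m handwheel 'ROWS'. ROWS is JSON, a list of rows, each an object of numbers: "grip": the opening, from 0 (shut) to 1 (fully open); "dx", "dy", "dz": the shift along the world's x, y, z in m; "ax", "ay", "az": the turn, a rotation vector about the world's x, y, z in rad. In form: [{"grip": .., "dx": .., "dy": .., "dz": .., "ax": .., "ay": .., "az": ..}, ...]. A call has 1 to 10 rows; each row is the pose to reach, as a shift and turn from the pose commanded when the call began; what a row does not reach only later rows make up. A row lasts 1/10 s, in which the tool goes at most 50 mm and 8.59 degrees, less where a joint would pass 70% of its speed; a pose out of reach is approached as far as the arm can. A call with a gripper value outside its range is refused whole. The fingers move at their own pace and stop on an object; the grip force is fixed at half the most. Time passes only in rows, so rows that repeat a pose let the fingers close. It gives the time, the measured TCP pose, the force, the opening and the grip force at its end, in the units of the state.
- state(): the state, without advancing time (a new reading comes with each control period).
- viewer.capture(name): name is "scene" or "top" or "wrist"; returns (picture, depth): 420x560x3 uint8, red, green, blue; 420x560 float32, m along the optical axis (not along the pixel's ray), 0 where there is no reading.
- viewer.get_calibration(name): a dict with "camera_matrix" (3x3 intrinsics, pixels), "distortion" ([k1, k2, p1, p2, k3] as OpenCV has them; the pictures are not rectified), "camera_from_world" (4x4, takes a point from world to camera coordinates). Camera axes: x right, y down, z forward; pixel columns grow to the right and rows downward; lengths in m; the calibration is good to about 2 mm. A picture is of the moment at which its call begins: read the wrist's pose just before it. get_calibration takes no time and is no camera call; for the wrist camera it gives the pose at the moment of the call.
- bot.sign_off(): hands the job in; it is judged then, once.
Trained networks look in the newest picture that a camera, given by its name, has taken for a name from the list of things; names that differ only in an ending like _2 or _b are one class to them, and where a whole thing is asked for, a point or a joint stands for the part that bears it (a point fixed in the world has none). Each returns a list of dicts, best first, with "confidence" (0 to 1); they miss things now and then, are a little off and sometimes report something else, mostly with a low value. They report only what shows in the picture. A call takes as long as a camera call.
- viewer.search_frame(camera, query): "point" ([column, row] in pixels, amid what is visible of it).
The state is a dict: "t": time; "qpos": joint angles; "joint_velocities": joint speeds; "joint_efforts": joint torques, N m; "tcp_pos": TCP position; "tcp_rot": TCP orientation; "wrist_force": force on the tool from outside, world axes, zero at the start; "wrist_torque": the same for the moment, N m; "gripper_width": opening from 0.0 (shut) to 1.0 (fully open); "grasp_force": force on a finger pad.
Only numpy, scipy, OpenCV 4.12 (cv2) and the standard library are available. Lean on these libraries where they do the work, as an engineer would, in place of code of your own. Each camera call takes 0.05 s, during which the arm holds its last target. There are 200 camera calls.

## Working session

There is one attempt and no reset: what is moved stays moved. The work goes in short steps, Python scripts to look and compute and a shell command to move; the robot and the scene stay as the last step left them, time stands still between calls to the robot, and variables do not carry over. Pictures are saved under pics/ and viewed, at most 10 in all, crops included, and the job is handed in when it is done.

```bash
mkdir -p pics
cat > h.py <<'E'
import numpy as np, cv2
from cell import state, viewer, bot
def cap(n,f=None):
    c=viewer.get_calibration(n); p,d=viewer.capture(n)
    if f: cv2.imwrite('pics/'+f,p[:,:,::-1])
    return p,d,c
def rays(c,uv):
    K=np.array(c["camera_matrix"]);D=np.array(c["distortion"])
    u=cv2.undistortPoints(np.array(uv,float).reshape(-1,1,2),K,D)[:,0]
    return np.c_[u,np.ones(len(u))]
def toworld(c,pc):
    T=np.linalg.inv(np.array(c["camera_from_world"])); return pc@T[:3,:3].T+T[:3,3]
def pix2w(c,d,uv):
    r=rays(c,uv); z=np.array([np.median([v for v in d[int(y)-1:int(y)+2,int(x)-1:int(x)+2].ravel()]) for x,y in np.array(uv)])
    return toworld(c,r*z[:,None])
def onplane(c,uv,h):
    T=np.linalg.inv(np.array(c["camera_from_world"])); r=rays(c,uv)@T[:3,:3].T
    return T[:3,3]+r*((h-T[2,3])/r[:,2])[:,None]
def cloud(c,d):
    v,u=np.nonzero(d>0); return toworld(c,rays(c,np.c_[u,v])*d[v,u][:,None]),np.c_[u,v]
def proj(c,P):
    T=np.array(c["camera_from_world"]); 
    return cv2.projectPoints(np.array(P,float).reshape(-1,3),cv2.Rodrigues(T[:3,:3])[0],T[:3,3],np.array(c["camera_matrix"]),np.array(c["distortion"]))[0][:,0]
E
python3 - <<'E'
from h import *
np.set_printoptions(precision=4,suppress=True)
for n in ("top","scene"):
    p,d,c=cap(n,n+'1.png')
    for q in ("feeder","plunger_top","plunger","magazine","stop_lowered","stop_raised","oil_can","screw_tin","tape_measure","blank_1"):
        for r in viewer.search_frame(n,q)[:2]:
            if r["confidence"]>.2: print(n,q,round(r["confidence"],2),np.round(r["point"]),pix2w(c,d,[r["point"]])[0])
print(state()["t"],state()["tcp_rot"])
E
```

```text
top feeder 0.66 [300. 242.] [0.4654 0.084  0.0179]
top plunger_top 0.49 [301. 209.] [0.5289 0.0872 0.1063]
top plunger 0.73 [298. 244.] [0.4632 0.0866 0.0138]
top plunger 0.53 [303. 205.] [0.5381 0.0823 0.1059]
top magazine 0.67 [301. 246.] [0.4567 0.0804 0.0116]
top stop_lowered 0.61 [302. 206.] [0.5343 0.0841 0.108 ]
top stop_lowered 0.44 [368. 253.] [ 0.4435 -0.0703  0.0323]
top stop_raised 0.47 [238. 262.] [0.4175 0.2231 0.0326]
top stop_raised 0.25 [383. 161.] [ 0.6558 -0.108   0.0424]
top oil_can 0.97 [151. 231.] [0.4802 0.4073 0.0862]
top screw_tin 0.82 [384. 164.] [ 0.6499 -0.1114  0.0412]
top tape_measure 0.9 [405. 222.] [ 0.5116 -0.1488  0.0564]
top blank_1 0.56 [306. 234.] [0.4794 0.0719 0.0703]
scene feeder 0.8 [309. 240.] [0.4605 0.1174 0.0628]
scene plunger_top 0.73 [303. 197.] [0.5299 0.0893 0.1088]
scene plunger 0.76 [303. 198.] [0.529  0.0901 0.1077]
scene magazine 0.75 [306. 241.] [0.4581 0.1264 0.0682]
scene stop_lowered 0.74 [379. 225.] [ 0.4496 -0.0615  0.0177]
scene stop_lowered 0.51 [304. 198.] [0.5269 0.0885 0.1072]
scene stop_raised 0.78 [273. 297.] [0.4039 0.2329 0.0301]
scene oil_can 0.65 [159. 307.] [0.4603 0.4203 0.0707]
scene screw_tin 0.68 [345. 167.] [ 0.6238 -0.0986  0.0402]
scene tape_measure 0.74 [390. 188.] [ 0.5055 -0.1361  0.0489]
scene tape_measure 0.25 [307. 242.] [0.4562 0.125  0.0673]
scene blank_1 0.74 [323. 240.] [0.4656 0.0786 0.0362]
scene blank_1 0.74 [319. 228.] [0.4708 0.0865 0.0712]
1.1 [-0.      0.9899  0.1419 -0.    ]
```

View pics/top1.png

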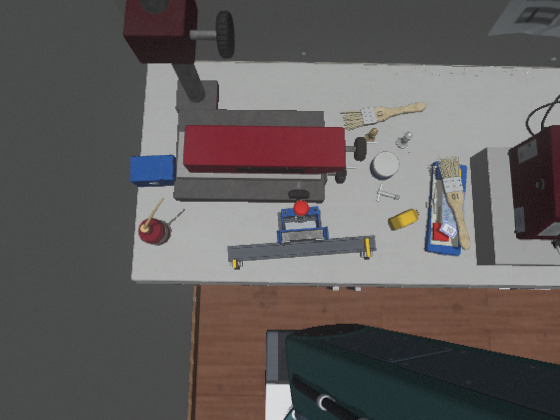

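View pics/scene1.png

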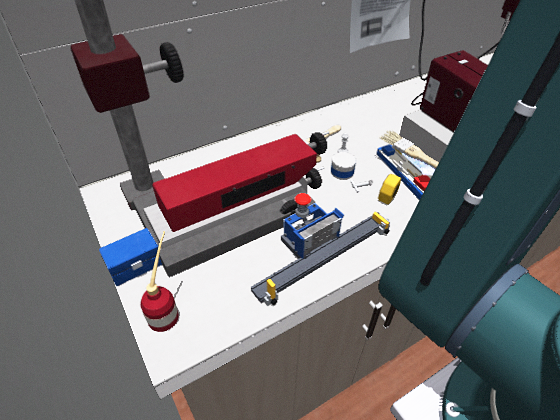

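The top view shows the rail from about (228,250) to (375,245), with the lowered arm at (367,247) on the right and the raised one at (237,263) on the left. The plunger head is at (302,207), with a large red beam machine close behind it. Next I fit the feeder pose and measure the beam clearance.

Run:
```python
from h import *
np.set_printoptions(precision=4,suppress=True)
for n in ("top","scene"):
    p,d,c=cap(n); P,uv=cloud(c,d); col=p[uv[:,1],uv[:,0]].astype(int)
    R,G,B=col.T
    near=(P[:,0]>.4)&(P[:,0]<.6)&(P[:,1]>-.15)&(P[:,1]<.3)
    red=(R>150)&(G<60)&(B<60)&near&(P[:,2]>.1)&(P[:,2]<.115)&(P[:,0]<.57)
    print(n,"head",red.sum(),P[red].mean(0),P[red].min(0),P[red].max(0))
    yel=(R>150)&(G>110)&(B<90)&near&(P[:,0]<.49)
    for nm,m in(("low",yel&(P[:,1]<0.05)),("raised",yel&(P[:,1]>.1))):
        t=m&(P[:,2]>P[m][:,2].max()-.006); print(nm,m.sum(),P[m].mean(0),P[m].min(0),P[m].max(0),"toppart",P[t].mean(0))
    rail=near&(P[:,2]>.009)&(P[:,2]<.021)&(abs(R-B)<40)&(P[:,0]<.5)&(P[:,0]>.4)
    Q=P[rail][:,:2].astype(np.float32); r=cv2.minAreaRect(Q); print("rail",rail.sum(),r)
    blue=near&(B>R+50)&(P[:,2]>.072)&(P[:,2]<.09)
    print("mag",blue.sum(),P[blue].mean(0),cv2.minAreaRect(P[blue][:,:2].astype(np.float32)))
    bm=(P[:,1]>-.02)&(P[:,1]<.2)&(P[:,0]>.5)&(P[:,0]<.75)
    for a in np.arange(.5,.75,.02):
        s=bm&(P[:,0]>a)&(P[:,0]<a+.02); print(round(a,2),P[s][:,2].max() if s.any() else None,end='; ')
    print()
```

```text
top head 127 [0.5333 0.0872 0.1061] [0.5164 0.0713 0.1008] [0.5467 0.1012 0.1093]
low 57 [ 0.4554 -0.0695  0.0339] [ 0.4356 -0.0749  0.0295] [ 0.4764 -0.0658  0.0377] toppart [ 0.4562 -0.0695  0.0344]
raised 23 [0.4141 0.2291 0.0625] [0.4062 0.2267 0.0602] [0.4214 0.2317 0.0645] toppart [0.4141 0.2291 0.0625]
rail 2163 ((0.4616146385669708, 0.05669119954109192), (0.08727715909481049, 0.3904517889022827), 5.151485919952393)
mag 136 [0.483  0.0839 0.0762] ((0.4786593019962311, 0.08179505169391632), (0.026066960766911507, 0.11055810749530792), 5.439795970916748)
0.5 0.1091930371240788; 0.52 0.10990349065459715; 0.54 0.1089589188770842; 0.56 0.06388606943725728; 0.58 0.06067009360224396; 0.6 0.1306747188023233; 0.62 0.13221823643002673; 0.64 0.13165930892013988; 0.66 0.13216843493313035; 0.68 0.13171164085620513; 0.7 0.13146020687283377; 0.72 0.04387422672669383; 0.74 0.044421841172945675; 
scene head 126 [0.5284 0.0913 0.1068] [0.5147 0.0767 0.1019] [0.5452 0.1052 0.1109]
low 46 [ 0.4509 -0.0643  0.0158] [ 0.4002 -0.074  -0.7971] [0.4741 0.034  0.0364] toppart [ 0.4524 -0.0663  0.034 ]
raised 26 [0.4147 0.2319 0.06  ] [0.4036 0.2153 0.0125] [0.4529 0.2357 0.0645] toppart [0.4135 0.2327 0.0624]
rail 2375 ((0.4590909779071808, 0.08307241648435593), (0.08921250700950623, 0.3424476981163025), 5.3873066902160645)
mag 178 [0.4823 0.079  0.0762] ((0.4937063455581665, 0.08500702679157257), (0.06006499007344246, 0.11149784177541733), 5.303370952606201)
0.5 0.10829441057209932; 0.52 0.1108620442228776; 0.54 0.10852746779431544; 0.56 0.062293087388016644; 0.58 0.05772105804485039; 0.6 0.1305319809884341; 0.62 0.13061855680719314; 0.64 0.1316519899504316; 0.66 0.13140540773762355; 0.68 0.13130330872951457; 0.7 0.12956094689387965; 0.72 None; 0.74 None;
```

Everything agrees. Head centre is about (0.531, 0.089), yaw is about +0.092 rad, feeder origin is about (0.451, 0.082), and the lowered stop is on the right. The beam starts at x of at least 0.60 with its top at 0.132, so the gripper body stays above it. I'll move above the plunger, aligning the tool with the feeder and shutting the gripper.

```bash
python3 -m handwheel '[{"grip":0,"dx":0.03,"dy":0.04,"dz":0.01,"az":-0.05},{"grip":0,"dx":0.05,"dy":0.08,"dz":0.02,"az":-0.1},{"grip":0,"dx":0.08,"dy":0.12,"dz":0.02,"az":-0.15},{"grip":0,"dx":0.105,"dy":0.16,"dz":0.02,"az":-0.193},{"grip":0,"dx":0.13,"dy":0.2,"dz":0.02,"az":-0.193},{"grip":0,"dx":0.155,"dy":0.24,"dz":0.02,"az":-0.193},{"grip":0,"dx":0.18,"dy":0.28,"dz":0.02,"az":-0.193},{"grip":0,"dx":0.205,"dy":0.32,"dz":0.02,"az":-0.193},{"grip":0,"dx":0.23,"dy":0.36,"dz":0.02,"az":-0.193},{"grip":0,"dx":0.255,"dy":0.4,"dz":0.02,"az":-0.193}]'
python3 -m handwheel '[{"grip":0,"dx":0.03,"dy":0.04},{"grip":0,"dx":0.05,"dy":0.08},{"grip":0,"dx":0.08,"dy":0.12},{"grip":0,"dx":0.1,"dy":0.155},{"grip":0,"dx":0.128,"dy":0.193},{"grip":0,"dx":0.128,"dy":0.193},{"grip":0,"dx":0.128,"dy":0.193},{"grip":0,"dx":0.128,"dy":0.193}]'
python3 - <<'E'
from h import *
np.set_printoptions(precision=4,suppress=True)
s=state();print(s["tcp_pos"],s["tcp_rot"],s["gripper_width"],s["wrist_force"])
p,d,c=cap("wrist","wrist1.png"); P,uv=cloud(c,d); R,G,B=p[uv[:,1],uv[:,0]].astype(int).T
red=(R>150)&(G<60)&(B<60)&(P[:,2]>.09)&(P[:,2]<.115)&(P[:,0]<.57)
t=red&(P[:,2]>.105)
print(red.sum(),P[t].mean(0),P[red].min(0),P[red].max(0))
print(cv2.minEnclosingCircle(P[red][:,:2].astype(np.float32)))
yel=(R>150)&(G>110)&(B<90)&(P[:,0]<.5)&(P[:,1]<.05)&(P[:,1]>-.12)&(P[:,2]>.03)&(P[:,2]<.04)
print(yel.sum()); 
if yel.sum()>20: print(P[yel].mean(0),cv2.minAreaRect(P[yel][:,:2].astype(np.float32)))
E
```

```text
[ 0.1475 -0.5038  0.2062] [-0.      0.9899  0.1419  0.    ] 1.0015804833794377 [ 0.365  -0.1964  0.6904]schema error: expected keys grip, dx, dy, dz, ax, ay, az
schema error: expected keys grip, dx, dy, dz, ax, ay, az
<stdin>:7: RuntimeWarning: Mean of empty slice.
  ret = um.true_divide(
Traceback (most recent call last):
ValueError: zero-size array to reduction operation minimum which has no identity
```

View pics/wrist1.png

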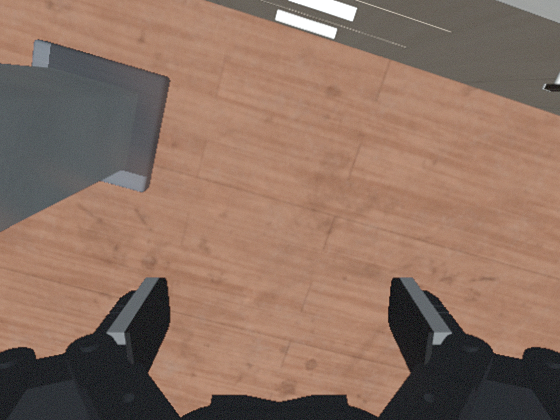

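The picture shows only the floor with the fingers open, so the arm has not moved: every key is required in each row. I'll resend with all keys.

```bash
cat > w.py <<'E'
from h import *
import sys
np.set_printoptions(precision=4,suppress=True)
s=state();print(s["tcp_pos"],s["tcp_rot"],s["gripper_width"],s["wrist_force"])
p,d,c=cap("wrist",sys.argv[1]); P,uv=cloud(c,d); R,G,B=p[uv[:,1],uv[:,0]].astype(int).T
red=(R>150)&(G<60)&(B<60)&(P[:,2]>.09)&(P[:,2]<.115)&(P[:,0]<.57)
if red.sum()>20: print(red.sum(),P[red].min(0),P[red].max(0),cv2.minEnclosingCircle(P[red][:,:2].astype(np.float32)))
yel=(R>150)&(G>110)&(B<90)&(P[:,0]<.5)&(P[:,1]<.05)&(P[:,1]>-.12)&(P[:,2]>.03)&(P[:,2]<.04)
if yel.sum()>20: print(P[yel].mean(0),cv2.minAreaRect(P[yel][:,:2].astype(np.float32)))
E
python3 -m handwheel '[{"grip":0,"dx":0.255,"dy":0.4,"dz":0.03,"ax":0,"ay":0,"az":-0.193},{"grip":0,"dx":0.255,"dy":0.4,"dz":0.03,"ax":0,"ay":0,"az":-0.193},{"grip":0,"dx":0.255,"dy":0.4,"dz":0.03,"ax":0,"ay":0,"az":-0.193},{"grip":0,"dx":0.255,"dy":0.4,"dz":0.03,"ax":0,"ay":0,"az":-0.193},{"grip":0,"dx":0.255,"dy":0.4,"dz":0.03,"ax":0,"ay":0,"az":-0.193},{"grip":0,"dx":0.255,"dy":0.4,"dz":0.03,"ax":0,"ay":0,"az":-0.193},{"grip":0,"dx":0.255,"dy":0.4,"dz":0.03,"ax":0,"ay":0,"az":-0.193},{"grip":0,"dx":0.255,"dy":0.4,"dz":0.03,"ax":0,"ay":0,"az":-0.193},{"grip":0,"dx":0.255,"dy":0.4,"dz":0.03,"ax":0,"ay":0,"az":-0.193},{"grip":0,"dx":0.255,"dy":0.4,"dz":0.03,"ax":0,"ay":0,"az":-0.193}]'
python3 w.py wrist2.png
```

```text
t: 2.25
tcp_pos: [0.4037, -0.1009, 0.2366]
tcp_rot: [-0.0, 0.999, 0.047, 0.0]
wrist_force: [0.1, -0.1, -0.4]
gripper_width: 0.001
grasp_force: 0.0
[ 0.4037 -0.1009  0.2366] [-0.0001  0.9989  0.0471  0.0004] 0.0012167282166898432 [ 0.0705 -0.1075 -0.3747]
363 [0.514  0.0716 0.1008] [0.5272 0.1028 0.1087] ((0.5252379179000854, 0.0872088074684143), 0.015747807919979095)
[ 0.4545 -0.0684  0.0335] ((0.45415589213371277, -0.06829262524843216), (0.041034284979104996, 0.006950761657208204), 4.3633222579956055)
```

The wrist view confirms the head centre at (0.531, 0.087) and the stop arm at (0.4545, -0.068).

```bash
python3 -m handwheel '[{"grip":0,"dx":0.127,"dy":0.188,"dz":-0.08,"ax":0,"ay":0,"az":0},{"grip":0,"dx":0.127,"dy":0.188,"dz":-0.08,"ax":0,"ay":0,"az":0},{"grip":0,"dx":0.127,"dy":0.188,"dz":-0.08,"ax":0,"ay":0,"az":0},{"grip":0,"dx":0.127,"dy":0.188,"dz":-0.08,"ax":0,"ay":0,"az":0},{"grip":0,"dx":0.127,"dy":0.188,"dz":-0.08,"ax":0,"ay":0,"az":0},{"grip":0,"dx":0.127,"dy":0.188,"dz":-0.08,"ax":0,"ay":0,"az":0},{"grip":0,"dx":0.127,"dy":0.188,"dz":-0.08,"ax":0,"ay":0,"az":0}]'
python3 - <<'E'
from h import *
cap("scene","scene2.png"); p=cv2.imread("pics/scene2.png")[120:310,220:420]; cv2.imwrite("pics/scene2c.png",cv2.resize(p,None,fx=3,fy=3))
E
```

```text
t: 3.0
tcp_pos: [0.5293, 0.0846, 0.1557]
tcp_rot: [0.0, 0.999, 0.047, -0.001]
wrist_force: [-0.7, 1.2, 0.3]
gripper_width: 0.003
grasp_force: 0.0
```

View pics/scene2c.png

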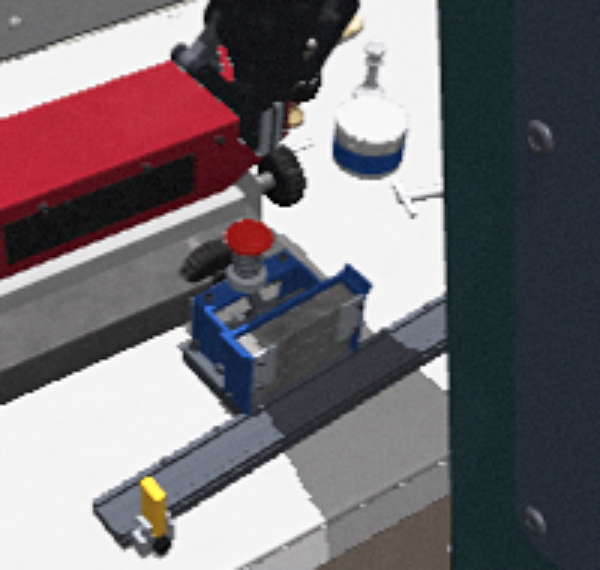

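The crop shows the shut fingers (265,130) over the red head (248,238), clear of the beam. I'll press gradually to full travel.

```bash
python3 -m handwheel '[{"grip":0,"dx":0,"dy":0.002,"dz":-0.03,"ax":0,"ay":0,"az":0},{"grip":0,"dx":0,"dy":0.002,"dz":-0.044,"ax":0,"ay":0,"az":0},{"grip":0,"dx":0,"dy":0.002,"dz":-0.05,"ax":0,"ay":0,"az":0},{"grip":0,"dx":0,"dy":0.002,"dz":-0.055,"ax":0,"ay":0,"az":0},{"grip":0,"dx":0,"dy":0.002,"dz":-0.06,"ax":0,"ay":0,"az":0},{"grip":0,"dx":0,"dy":0.002,"dz":-0.065,"ax":0,"ay":0,"az":0},{"grip":0,"dx":0,"dy":0.002,"dz":-0.068,"ax":0,"ay":0,"az":0},{"grip":0,"dx":0,"dy":0.002,"dz":-0.068,"ax":0,"ay":0,"az":0}]'
```

```text
t: 3.85
tcp_pos: [0.5294, 0.0861, 0.088]
tcp_rot: [0.0, 0.999, 0.046, -0.0]
wrist_force: [-1.2, -0.2, 0.1]
gripper_width: 0.003
grasp_force: 0.0
```

The wrist force is nearly zero where I expected contact, so I'll look.

Run:
```python
from h import *
print(state()["wrist_force"],state()["wrist_torque"])
p,d,c=cap("scene","scene3.png"); a=p[120:310,220:420,::-1]
P,uv=cloud(c,d); R,G,B=p[uv[:,1],uv[:,0]].astype(int).T
m=(R>150)&(G<60)&(B<60)&(P[:,0]>.49)&(P[:,0]<.57)&(P[:,1]>.04)&(P[:,1]<.13)
print(m.sum(),P[m].min(0),P[m].max(0),P[m].mean(0))
p2,_,_=cap("wrist")
cv2.imwrite("pics/scene3c.png",np.hstack([cv2.resize(np.ascontiguousarray(a),(400,380)),cv2.resize(p2[:,:,::-1],(400,380))]))
```

```text
[-1.18943247 -0.20831589  0.05077534] [-0.00020367  0.03587053  0.0022078 ]
66 [0.51628732 0.07746904 0.10385007] [0.54113695 0.10236616 0.10944979] [0.52521847 0.09183939 0.10702689]
```

View pics/scene3c.png

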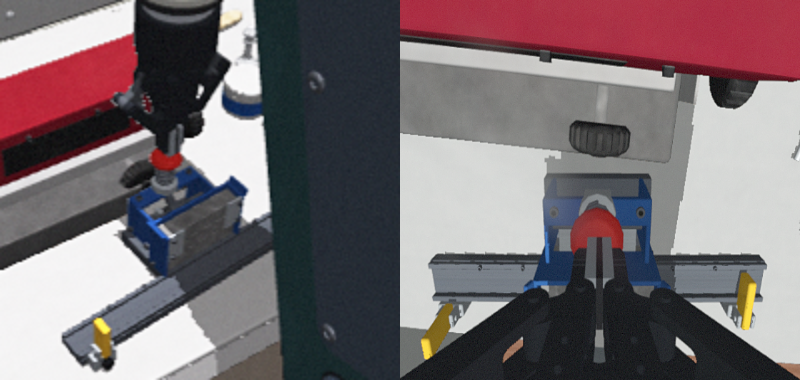

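Run:
```python
from h import *
np.set_printoptions(precision=4,suppress=True)
print(state()["tcp_pos"])
for n in("scene","wrist"):
    p,d,c=cap(n,n+"4.png"); print(n,"tcp pixel",proj(c,[state()["tcp_pos"],[.531,.088,.108]]))
    P,uv=cloud(c,d); m=(P[:,0]>.48)&(P[:,0]<.58)&(P[:,1]>.05)&(P[:,1]<.13)&(P[:,2]>.11)&(P[:,2]<.17)
    for a in np.arange(.11,.17,.006):
        s=m&(P[:,2]>a)&(P[:,2]<a+.006)
        if s.sum()>3: print(round(a,3),s.sum(),P[s].min(0)[:2],P[s].max(0)[:2])
p=cv2.imread("pics/scene4.png")[170:230,270:330]; q=cv2.imread("pics/wrist4.png")[170:330,200:360]
cv2.imwrite("pics/c4.png",np.hstack([cv2.resize(p,(400,400)),cv2.resize(q,(400,400))]))
```

```text
[0.5296 0.0862 0.0883]
scene tcp pixel [[303.8167 203.8481]
 [303.1277 196.8202]]
0.11 4 [0.5234 0.0913] [0.5326 0.0969]
0.116 13 [0.5177 0.079 ] [0.5235 0.0943]
0.122 28 [0.5186 0.0731] [0.5324 0.1001]
0.128 34 [0.5179 0.0723] [0.5335 0.1002]
0.134 28 [0.5164 0.0729] [0.5343 0.1003]
0.14 33 [0.5176 0.073 ] [0.5296 0.1003]
0.146 26 [0.5182 0.0785] [0.5249 0.1004]
0.152 19 [0.5157 0.0649] [0.5248 0.1013]
0.158 51 [0.5142 0.0577] [0.5346 0.1148]
0.164 101 [0.5128 0.0518] [0.5405 0.1191]
wrist tcp pixel [[277.7744 255.5464]
 [273.6563 271.3329]]
0.11 7 [0.5395 0.0804] [0.5403 0.0901]
0.116 273 [0.5344 0.0744] [0.5417 0.0986]
0.122 494 [0.5345 0.0728] [0.5414 0.0998]
0.128 587 [0.5343 0.0726] [0.5415 0.0999]
0.134 621 [0.5344 0.0729] [0.5414 0.0998]
0.14 640 [0.5342 0.0728] [0.5413 0.0999]
0.146 1003 [0.5179 0.0768] [0.5416 0.0966]
0.152 847 [0.5164 0.0586] [0.5443 0.1146]
0.158 2993 [0.5169 0.0511] [0.5459 0.1202]
0.164 5778 [0.5168 0.05  ] [0.546  0.1248]
```

View pics/c4.png

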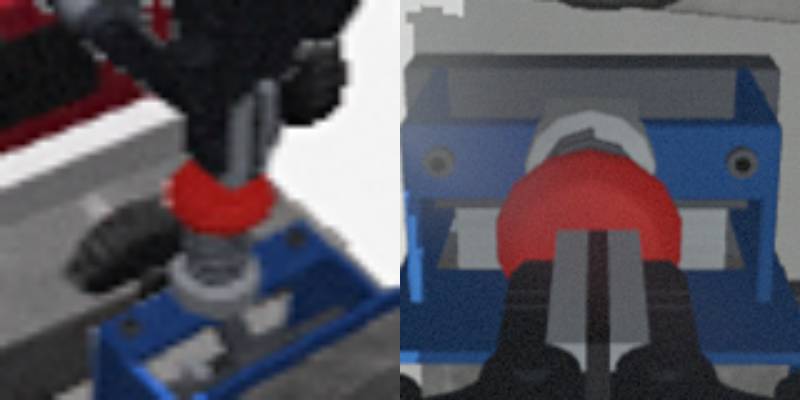

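Both cameras show the real fingertips at about z = 0.112, on centre over the head but not yet touching. The reported TCP reads about 25 mm lower than the tips, so I'll go down by force and vision.

```bash
python3 -m handwheel '[{"grip":0,"dx":0.001,"dy":0.001,"dz":-0.004,"ax":0,"ay":0,"az":0},{"grip":0,"dx":0.001,"dy":0.001,"dz":-0.008,"ax":0,"ay":0,"az":0},{"grip":0,"dx":0.001,"dy":0.001,"dz":-0.012,"ax":0,"ay":0,"az":0},{"grip":0,"dx":0.001,"dy":0.001,"dz":-0.012,"ax":0,"ay":0,"az":0}]'
```

```text
t: 4.45
tcp_pos: [0.531, 0.0873, 0.076]
tcp_rot: [-0.0, 0.999, 0.046, 0.0]
wrist_force: [0.5, 0.0, 4.5]
gripper_width: -0.001
grasp_force: 2.3
```

```bash
python3 -m handwheel '[{"grip":0,"dx":0,"dy":0,"dz":-0.005,"ax":0,"ay":0,"az":0},{"grip":0,"dx":0,"dy":0,"dz":-0.01,"ax":0,"ay":0,"az":0},{"grip":0,"dx":0,"dy":0,"dz":-0.014,"ax":0,"ay":0,"az":0},{"grip":0,"dx":0,"dy":0,"dz":-0.014,"ax":0,"ay":0,"az":0}]'
python3 - <<'E'
from h import *
np.set_printoptions(precision=4,suppress=True)
for n in("scene","wrist"):
    p,d,c=cap(n); P,uv=cloud(c,d); R,G,B=p[uv[:,1],uv[:,0]].astype(int).T
    m=(R>150)&(G<60)&(B<60)&(P[:,0]>.49)&(P[:,0]<.57)&(P[:,1]>.04)&(P[:,1]<.13)&(P[:,2]<.112)
    print(m.sum(),P[m].max(0),P[m].mean(0))
E
```

```text
t: 4.85
tcp_pos: [0.531, 0.0873, 0.0621]
tcp_rot: [-0.0, 0.999, 0.046, 0.001]
wrist_force: [0.5, -0.1, 7.4]
gripper_width: 0.002
grasp_force: 3.5
44 [0.5422 0.1013 0.0879] [0.5231 0.0919 0.086 ]
288 [0.544  0.0987 0.0877] [0.5398 0.0846 0.0859]
```

The head is down about 20 mm, so about 5 mm remains.

```bash
python3 -m handwheel '[{"grip":0,"dx":0,"dy":0,"dz":-0.003,"ax":0,"ay":0,"az":0},{"grip":0,"dx":0,"dy":0,"dz":-0.0045,"ax":0,"ay":0,"az":0},{"grip":0,"dx":0,"dy":0,"dz":-0.0045,"ax":0,"ay":0,"az":0}]'
```

```text
t: 5.25
tcp_pos: [0.531, 0.0873, 0.0578]
tcp_rot: [-0.0, 0.999, 0.046, 0.001]
wrist_force: [0.2, 1.3, 8.2]
gripper_width: -0.0
grasp_force: 3.8
```

```bash
python3 -m handwheel '[{"grip":0,"dx":0,"dy":0,"dz":-0.0015,"ax":0,"ay":0,"az":0},{"grip":0,"dx":0,"dy":0,"dz":-0.0015,"ax":0,"ay":0,"az":0}]'
```

```text
t: 5.45
tcp_pos: [0.5312, 0.0873, 0.0573]
tcp_rot: [-0.0, 0.999, 0.046, 0.001]
wrist_force: [-4.5, -0.1, 20.1]
gripper_width: 0.001
grasp_force: 10.0
```

The force rose to 20 N, so the plunger is at the bottom. At that point the head is at 0.083, which puts the tips 26 mm above the reported TCP. Now I retract.

```bash
python3 -m handwheel '[{"grip":0,"dx":0,"dy":0,"dz":0.01,"ax":0,"ay":0,"az":0},{"grip":0,"dx":0,"dy":0,"dz":0.02,"ax":0,"ay":0,"az":0},{"grip":0,"dx":0,"dy":0,"dz":0.03,"ax":0,"ay":0,"az":0},{"grip":0,"dx":-0.03,"dy":0,"dz":0.08,"ax":0,"ay":0,"az":0},{"grip":0,"dx":-0.08,"dy":0.03,"dz":0.12,"ax":0,"ay":0,"az":0},{"grip":0,"dx":-0.08,"dy":0.06,"dz":0.14,"ax":0,"ay":0,"az":0},{"grip":0,"dx":-0.08,"dy":0.06,"dz":0.14,"ax":0,"ay":0,"az":0},{"grip":0,"dx":-0.08,"dy":0.06,"dz":0.14,"ax":0,"ay":0,"az":0}]'
python3 - <<'E'
from h import *
np.set_printoptions(precision=4,suppress=True)
p,d,c=cap("scene"); p2,d2,c2=cap("wrist")
a=p[150:310,240:440,::-1]
cv2.imwrite("pics/c5.png",np.hstack([cv2.resize(np.ascontiguousarray(a),(400,420)),cv2.resize(p2[:,:,::-1],(400,420))]))
O=np.array([.451,.081]); th=.092; ex=np.array([np.cos(th),np.sin(th)]); ey=np.array([-ex[1],ex[0]])
for n,(P,uv),I in(("scene",cloud(c,d),p),("wrist",cloud(c2,d2),p2)):
    R,G,B=I[uv[:,1],uv[:,0]].astype(int).T
    q=P[:,:2]-O; X=q@ex; Y=q@ey; Z=P[:,2]
    m=(Z>.025)&(Z<.034)&(X>-.014)&(X<.011)&(abs(Y)<.13)
    print(n,"blank top",m.sum(),X[m].min(),X[m].max(),np.percentile(Y[m],[0,2,50,98,100]))
    m=(R>150)&(G<60)&(B<60)&(X>.06)&(X<.1)&(abs(Y)<.03); 
    if m.sum(): print("head",X[m].mean(),Y[m].mean(),Z[m].max())
    # gripper profile
    t=state()["tcp_pos"]; r=P-np.array(t); 
    for h in np.arange(.02,.13,.01):
        s=(r[:,2]>h)&(r[:,2]<h+.01)&(abs(r[:,0])<.1)&(abs(r[:,1])<.1)
        if s.sum(): print(round(h,3),s.sum(),(r[s][:,:2]@ex).min(),(r[s][:,:2]@ex).max(),(r[s][:,:2]@ey).min(),(r[s][:,:2]@ey).max())
E
```

```text
t: 6.25
tcp_pos: [0.452, 0.1344, 0.1971]
tcp_rot: [-0.005, 0.998, 0.055, 0.001]
wrist_force: [-0.0, 0.0, -0.3]
gripper_width: -0.001
grasp_force: 0.0
scene blank top 357 -0.011267110017243266 0.00963483398711201 [-0.0449 -0.0424  0.0036  0.0449  0.0458]
head 0.07842752004764257 0.0017682371694696009 0.11159371126839857
0.02 2 -0.004897006520953671 -0.002545772323593845 0.00631177420875478 0.006577605625305043
0.03 55 -0.011804642549624168 0.0064177477621226026 -0.0126306770146103 0.013628255857268326
0.04 80 -0.011820980691010612 0.0068883110013800855 -0.012629948004851975 0.014870407491017566
0.05 81 -0.011676097232374331 0.005461883089203643 -0.013728994576074849 0.015052665166940527
0.06 54 -0.01197709177771187 -0.0027559685954795013 -0.021004508628286456 0.014769364543600711
0.07 135 -0.01396605726161395 0.011769900330428362 -0.03456263241295765 0.03138569772253382
0.08 209 -0.01467661824565385 0.012010565539728202 -0.04400443126568578 0.03931269808087094
0.09 223 -0.017655052933737675 0.016215532944791965 -0.050233707972510575 0.0492144474233672
0.1 235 -0.017766230697480605 0.0
[... 657 characters left out ...]
38 -0.014062212980004176 0.01319640150242566
0.05 998 0.00565850671423991 0.011777353066835675 -0.01430091088300729 0.013119460036841892
0.06 1679 -0.012262382693225186 0.013962771035734239 -0.029227858728690458 0.0258825460265534
0.07 5650 -0.012956124224021866 0.014644990636268212 -0.03866191158766428 0.03611198624874281
0.08 9482 -0.010219384313393509 0.016494628199976102 -0.04613039614779152 0.04323391983604766
0.09 10046 -0.0019396159387196944 0.018037717574157494 -0.05440910823726819 0.052401742917089086
0.1 10545 0.0032801749802116994 0.0183630871141828 -0.06033360367037448 0.05743967118281788
0.11 876 0.014988031291957166 0.01846479420412747 -0.018939187014311822 0.016554481480563484
```

View pics/c5.png

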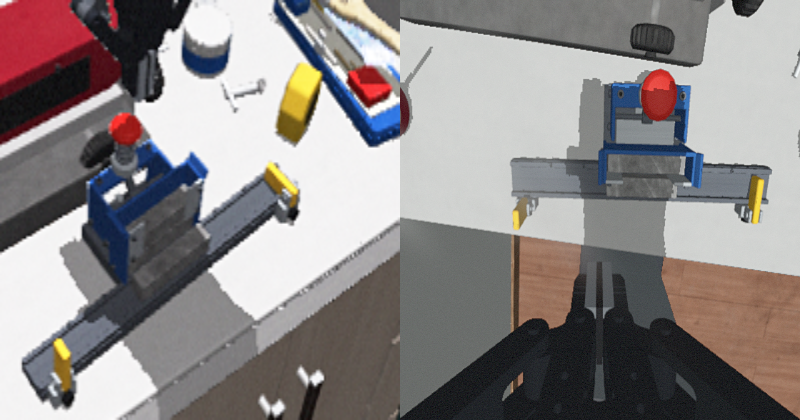

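The left crop shows a single blank out in the channel at (175,255), and the right one shows the plunger back up with the head at z = 0.109. The blank's ends are at feeder y of ±45 mm. I'll lower the fingers into the channel at feeder (-7, +72) mm with tips at about 23 mm.

```bash
python3 -m handwheel '[{"grip":0,"dx":-0.013,"dy":0.005,"dz":0,"ax":0,"ay":0,"az":0},{"grip":0,"dx":-0.013,"dy":0.005,"dz":-0.04,"ax":0,"ay":0,"az":0},{"grip":0,"dx":-0.013,"dy":0.005,"dz":-0.08,"ax":0,"ay":0,"az":0},{"grip":0,"dx":-0.013,"dy":0.005,"dz":-0.12,"ax":0,"ay":0,"az":0},{"grip":0,"dx":-0.013,"dy":0.005,"dz":-0.15,"ax":0,"ay":0,"az":0},{"grip":0,"dx":-0.013,"dy":0.005,"dz":-0.17,"ax":0,"ay":0,"az":0},{"grip":0,"dx":-0.013,"dy":0.005,"dz":-0.185,"ax":0,"ay":0,"az":0},{"grip":0,"dx":-0.013,"dy":0.005,"dz":-0.194,"ax":0,"ay":0,"az":0},{"grip":0,"dx":-0.013,"dy":0.005,"dz":-0.198,"ax":0,"ay":0,"az":0},{"grip":0,"dx":-0.013,"dy":0.005,"dz":-0.198,"ax":0,"ay":0,"az":0}]'
cat > f.py <<'E'
from h import *
import sys
np.set_printoptions(precision=4,suppress=True)
p,d,c=cap("scene"); p2,d2,c2=cap("wrist")
a=p[150:310,240:440,::-1]
cv2.imwrite("pics/"+sys.argv[1],np.hstack([cv2.resize(np.ascontiguousarray(a),(400,420)),cv2.resize(p2[:,:,::-1],(400,420))]))
O=np.array([.451,.081]); th=.092; ex=np.array([np.cos(th),np.sin(th)]); ey=np.array([-ex[1],ex[0]])
t=np.array(state()["tcp_pos"]); q=t[:2]-O; print("tcp feeder",q@ex,q@ey,t[2])
for n,(P,uv),I in(("scene",cloud(c,d),p),("wrist",cloud(c2,d2),p2)):
    q=P[:,:2]-O; X=q@ex; Y=q@ey; Z=P[:,2]; R,G,B=I[uv[:,1],uv[:,0]].astype(int).T; gy=R-B<30
    m=gy&(Z>.0265)&(Z<.034)&(X>-.014)&(X<.011)&(abs(Y)<.14)
    if m.any(): print(n,"blank/tip",m.sum(),X[m].min(),X[m].max(),np.percentile(Y[m],[0,2,50,98,100]))
    m=~gy&(R>150)&(G>100)&(Z>.025)&(abs(X)<.012)&(Y<-.1)
    if m.any(): print("stop",m.sum(),Y[m].min(),Y[m].max(),Y[m].mean())
    h=np.hypot(P[:,0]-t[0],P[:,1]-t[1])<.03
    m=h&(Z>.0195)&(abs(Y-((t[:2]-O)@ey))<.014); 
    if m.any(): print("lowest near tip",np.percentile(Z[m],[0,1,5]))
E
python3 f.py c6.png
```

```text
t: 7.35
tcp_pos: [0.4388, 0.1353, -0.0017]
tcp_rot: [-0.006, 0.998, 0.057, -0.001]
wrist_force: [-1.7, -0.1, 6.5]
gripper_width: -0.001
grasp_force: 3.0
tcp feeder -0.006729566255527359 0.05524870649429997 -0.0014886732471309574
scene blank/tip 254 -0.013949406365896122 0.008283925323027994 [-0.0458 -0.0422 -0.0083  0.0352  0.0648]
lowest near tip [0.0199 0.0266 0.0332]
wrist blank/tip 6401 -0.01241631205060323 0.007856865208961146 [-0.0458 -0.0434 -0.0119  0.0584  0.0672]
lowest near tip [0.0225 0.0329 0.0473]
```

View pics/c6.png

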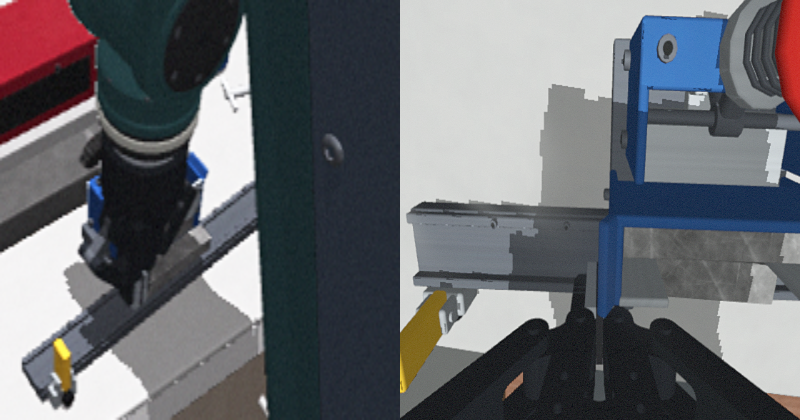

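The pose reached is feeder y = 0.055 rather than 0.072, because the earlier call was rate-limited, and 6.5 N shows the left finger resting on the blank's end. I'll lift straight up, shift outward and correct the tilt.

```bash
python3 -m handwheel '[{"grip":0,"dx":0,"dy":0,"dz":0.01,"ax":0,"ay":0,"az":0},{"grip":0,"dx":0,"dy":0,"dz":0.03,"ax":0,"ay":0,"az":0},{"grip":0,"dx":0,"dy":0,"dz":0.05,"ax":0,"ay":0,"az":0},{"grip":0,"dx":-0.002,"dy":0.018,"dz":0.05,"ax":0,"ay":0,"az":0},{"grip":0,"dx":-0.002,"dy":0.018,"dz":0.05,"ax":0,"ay":0,"az":0},{"grip":0,"dx":-0.002,"dy":0.018,"dz":0.05,"ax":0,"ay":0,"az":0}]'
python3 - <<'E'
from h import *
from scipy.spatial.transform import Rotation as R
s=state(); q=np.array(s["tcp_rot"]); r=R.from_quat(q[[1,2,3,0]]); M=r.as_matrix()
print(np.round(M,4)); th=.092
y=np.array([np.sin(th),-np.cos(th),0]); z=np.array([0,0,-1.]); T=np.c_[np.cross(y,z),y,z]
print("correction",np.round((R.from_matrix(T)*r.inv()).as_rotvec(),4),s["qpos"])
E
python3 f.py c7.png
```

```text
t: 8.05
tcp_pos: [0.4382, 0.1437, 0.0479]
tcp_rot: [-0.01, 0.998, 0.063, -0.001]
wrist_force: [-0.3, 0.2, -0.4]
gripper_width: 0.004
grasp_force: 0.0
[[ 9.919e-01  1.267e-01 -3.200e-03]
 [ 1.267e-01 -9.917e-01  2.000e-02]
 [-7.000e-04 -2.030e-02 -9.998e-01]]
correction [-0.0201 -0.0029 -0.0351] [ 0.12608537  0.26744499 -0.50838181  0.79567012  0.02028426  3.14061448]
tcp feeder -0.0070853756678680106 0.06351039247662567 0.04769117967779193
scene blank/tip 336 -0.01137660161430494 0.009687008471326449 [-0.0454 -0.0414  0.003   0.0446  0.0463]
stop 29 -0.15049851624048824 -0.14233176463543012 -0.14666395384713274
lowest near tip [0.0196 0.0202 0.0804]
wrist blank/tip 4313 -0.011857830213006869 0.008719179069815976 [-0.046  -0.0433 -0.0098  0.0343  0.045 ]
lowest near tip [0.0195 0.0783 0.0845]
```

Joint 6 is at its limit (3.14), which explains the stall. A yaw skew of about 3° is harmless, so I'll allow it, then finish the shift and descend.

```bash
python3 -m handwheel '[{"grip":0,"dx":0,"dy":0,"dz":0,"ax":-0.02,"ay":-0.003,"az":0.035},{"grip":0,"dx":-0.001,"dy":0.01,"dz":0,"ax":-0.02,"ay":-0.003,"az":0.035},{"grip":0,"dx":-0.001,"dy":0.01,"dz":0,"ax":-0.02,"ay":-0.003,"az":0.035},{"grip":0,"dx":-0.001,"dy":0.01,"dz":0,"ax":-0.02,"ay":-0.003,"az":0.035}]'
python3 -c "
from h import *
s=state();t=s['tcp_pos'];q=np.array(t[:2])-[.451,.081];print(t,s['tcp_rot'],s['qpos'][5],q@[.9958,.0919],q@[-.0919,.9958])"
```

```text
t: 8.55
tcp_pos: [0.4374, 0.1541, 0.0481]
tcp_rot: [-0.0, 0.997, 0.081, -0.0]
wrist_force: [1.0, -0.4, -0.7]
gripper_width: 0.002
grasp_force: 0.0
[0.43738786 0.15408946 0.0480761 ] [-5.42782768e-05  9.96695452e-01  8.12290103e-02 -1.44778553e-04] 3.141576824524439 -0.006838045297803635 0.07403343906971728
```

```bash
python3 -m handwheel '[{"grip":0,"dx":0,"dy":0,"dz":-0.02,"ax":0,"ay":0,"az":0.01},{"grip":0,"dx":0,"dy":0,"dz":-0.035,"ax":0,"ay":0,"az":0.01},{"grip":0,"dx":0,"dy":0,"dz":-0.045,"ax":0,"ay":0,"az":0.01},{"grip":0,"dx":0,"dy":0,"dz":-0.0505,"ax":0,"ay":0,"az":0.01},{"grip":0,"dx":0,"dy":0,"dz":-0.0505,"ax":0,"ay":0,"az":0.01}]'
python3 f.py c8.png
```

```text
t: 9.05
tcp_pos: [0.4373, 0.1536, -0.0027]
tcp_rot: [-0.0, 0.996, 0.086, -0.0]
wrist_force: [-0.3, 0.1, 0.5]
gripper_width: 0.001
grasp_force: 0.0
tcp feeder -0.0064503542317607306 0.07362772941637111 -0.0019522421410986257
scene blank/tip 322 -0.013331093920476269 0.00866267731584289 [-0.045  -0.0417  0.0009  0.0443  0.0859]
lowest near tip [0.0202 0.0243 0.0315]
wrist blank/tip 5693 -0.012071429661617103 0.007449336863014826 [-0.0449 -0.0414 -0.0116  0.0797  0.087 ]
lowest near tip [0.0195 0.0295 0.0375]
```

View pics/c8.png

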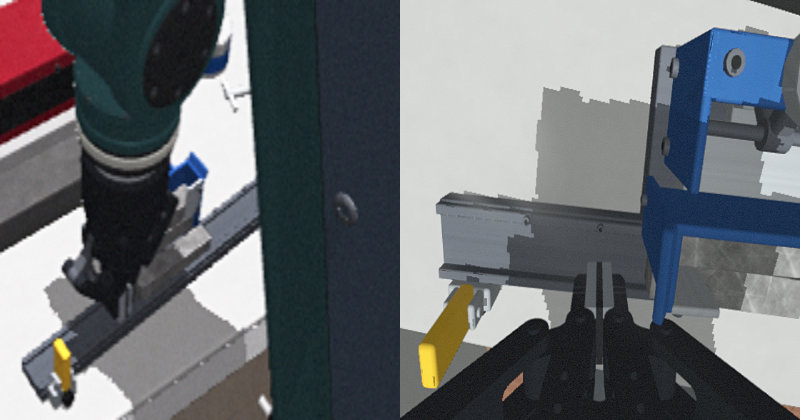

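The left crop shows the shut fingertips (122,312) down in the channel behind the blank (190,260), clear of everything, with no force. I'll push along the channel (-y), unwinding the skew on the way.

```bash
python3 -m handwheel '[{"grip":0,"dx":0.0005,"dy":-0.006,"dz":0,"ax":0,"ay":0,"az":0},{"grip":0,"dx":0.001,"dy":-0.013,"dz":0,"ax":0,"ay":0,"az":0},{"grip":0,"dx":0.002,"dy":-0.02,"dz":0,"ax":0,"ay":0,"az":-0.01},{"grip":0,"dx":0.0025,"dy":-0.028,"dz":0,"ax":0,"ay":0,"az":-0.02},{"grip":0,"dx":0.0035,"dy":-0.036,"dz":0,"ax":0,"ay":0,"az":-0.03},{"grip":0,"dx":0.004,"dy":-0.044,"dz":0,"ax":0,"ay":0,"az":-0.04},{"grip":0,"dx":0.005,"dy":-0.052,"dz":0,"ax":0,"ay":0,"az":-0.05},{"grip":0,"dx":0.0055,"dy":-0.06,"dz":0,"ax":0,"ay":0,"az":-0.06},{"grip":0,"dx":0.0065,"dy":-0.068,"dz":0,"ax":0,"ay":0,"az":-0.07},{"grip":0,"dx":0.0065,"dy":-0.072,"dz":0,"ax":0,"ay":0,"az":-0.075}]'
python3 f.py c9.png
```

```text
t: 10.15
tcp_pos: [0.4448, 0.0809, -0.0018]
tcp_rot: [-0.0, 0.999, 0.048, 0.001]
wrist_force: [0.0, 3.2, 5.8]
gripper_width: -0.003
grasp_force: 3.2
tcp feeder -0.006281930542867753 0.0002621694292553587 -0.0018035230863355997
scene blank/tip 204 -0.013673012594480932 0.010694103142968352 [-0.0978 -0.0955 -0.064  -0.023   0.0084]
lowest near tip [0.0196 0.0198 0.0268]
wrist blank/tip 3704 -0.009193517656344774 0.01072430244379556 [-0.1004 -0.0988 -0.0284  0.0074  0.0131]
lowest near tip [0.0198 0.0292 0.0365]
```

```bash
cat > b.py <<'E'
from h import *
np.set_printoptions(precision=4,suppress=True)
O=np.array([.451,.081]); ex=np.array([.9958,.0919]); ey=np.array([-.0919,.9958])
print(state()["wrist_force"])
for n in("scene","wrist","top"):
    p,d,c=cap(n); P,uv=cloud(c,d); q=P[:,:2]-O; X=q@ex;Y=q@ey;Z=P[:,2]
    R,G,B=p[uv[:,1],uv[:,0]].astype(int).T
    m=(Z>.024)&(Z<.05)&(X>-.014)&(X<.011)&(abs(R-B)<25)&(Y<.05)
    for a in np.arange(-.16,.05,.015):
        s=m&(Y>a)&(Y<a+.015)
        if s.sum()>5: print(n,round(a,3),s.sum(),np.median(Z[s]),np.percentile(X[s],[5,95]))
    s=m&(Z<.034); 
    if s.any(): print("Y end",np.percentile(Y[s],[0,1,3]))
    y=(R-B>70)&(G>100)&(abs(X)<.02)&(Y<-.1)&(Z>.02)
    if y.any(): print("stop",y.sum(),np.percentile(Y[y],[1,50,99]))
E
python3 b.py
```

```text
[ 0.1445 -1.6813  5.911 ]
scene -0.1 44 0.030199095086143712 [-0.0062  0.0087]
scene -0.085 50 0.03028203504017185 [-0.0067  0.0101]
scene -0.07 47 0.03065626612038208 [-0.0066  0.0084]
scene -0.055 43 0.030329145084009856 [-0.0075  0.0055]
scene -0.04 33 0.0307070985997423 [-0.0089  0.0003]
scene -0.025 14 0.03167685944872167 [-0.0132 -0.005 ]
scene 0.005 38 0.04031384927083714 [-0.0134 -0.0018]
Y end [-0.0986 -0.0968 -0.0955]
wrist -0.1 1255 0.029451549580885805 [-0.0067  0.0102]
wrist -0.04 922 0.029555211908882398 [-0.0081  0.0057]
wrist -0.025 1364 0.029709472680721466 [-0.0074  0.0063]
wrist -0.01 1166 0.03938707038094774 [0.0001 0.0048]
wrist 0.005 592 0.04036049263212799 [-0.0003  0.0045]
Y end [-0.1003 -0.0992 -0.0985]
Y end [-0.4175 -0.417  -0.4165]
```

The blank lies flat with its leading end at -0.0995, so about 45 mm remains. The bevelled tips ride slightly on its edge (about 6 N up), so I'll back off, lower 3 mm and continue.

```bash
python3 -m handwheel '[{"grip":0,"dx":-0.001,"dy":0.008,"dz":0.001,"ax":0,"ay":0,"az":0},{"grip":0,"dx":-0.001,"dy":0.008,"dz":-0.003,"ax":0,"ay":0,"az":0},{"grip":0,"dx":0,"dy":0.002,"dz":-0.003,"ax":0,"ay":0,"az":0},{"grip":0,"dx":0.0005,"dy":-0.005,"dz":-0.003,"ax":0,"ay":0,"az":0},{"grip":0,"dx":0.001,"dy":-0.012,"dz":-0.003,"ax":0,"ay":0,"az":0},{"grip":0,"dx":0.0015,"dy":-0.019,"dz":-0.003,"ax":0,"ay":0,"az":0},{"grip":0,"dx":0.0025,"dy":-0.026,"dz":-0.003,"ax":0,"ay":0,"az":0},{"grip":0,"dx":0.003,"dy":-0.031,"dz":-0.003,"ax":0,"ay":0,"az":0},{"grip":0,"dx":0.003,"dy":-0.035,"dz":-0.003,"ax":0,"ay":0,"az":0},{"grip":0,"dx":0.003,"dy":-0.035,"dz":-0.003,"ax":0,"ay":0,"az":0}]'
python3 b.py
```

```text
t: 11.4
tcp_pos: [0.4471, 0.0462, -0.0053]
tcp_rot: [-0.0, 0.999, 0.048, 0.0]
wrist_force: [-0.6, 0.3, 0.4]
gripper_width: -0.002
grasp_force: 0.0
[-0.5894  0.3172  0.4083]
scene -0.1 24 0.030135785761272293 [-0.0061  0.0052]
scene -0.085 38 0.030102804698906416 [-0.007   0.0041]
scene -0.07 25 0.029723132798113117 [-0.008  -0.0009]
scene -0.04 9 0.03949111568766073 [-0.0138 -0.0128]
scene -0.025 30 0.03687467900367458 [-0.0139 -0.0011]
Y end [-0.1024 -0.1003 -0.0974]
wrist -0.145 789 0.02947898670068272 [-0.0055  0.0103]
wrist -0.13 1599 0.029493756645305347 [-0.0056  0.0106]
wrist -0.115 1733 0.029433939912708595 [-0.006   0.0107]
wrist -0.1 1791 0.029428380787942715 [-0.0064  0.0103]
wrist -0.085 1795 0.029429452901890196 [-0.0069  0.0099]
wrist -0.07 37 0.02974532059615473 [-0.007   0.0087]
wrist -0.04 197 0.03906169965281396 [-0.001 -0.   ]
wrist -0.025 359 0.03945386746699879 [-0.0011 -0.    ]
Y end [-0.1388 -0.1369 -0.1354]
stop 936 [-0.1469 -0.1454 -0.1443]
Y end [-0.4192 -0.4178 -0.4167]
```

The remaining gap is about 6 mm, so I'll creep until contact.

```bash
python3 -m handwheel '[{"grip":0,"dx":0.0003,"dy":-0.003,"dz":0,"ax":0,"ay":0,"az":0},{"grip":0,"dx":0.0005,"dy":-0.005,"dz":0,"ax":0,"ay":0,"az":0},{"grip":0,"dx":0.0005,"dy":-0.006,"dz":0,"ax":0,"ay":0,"az":0},{"grip":0,"dx":0.0005,"dy":-0.006,"dz":0,"ax":0,"ay":0,"az":0}]'
python3 b.py | grep -v scene
```

```text
t: 11.95
tcp_pos: [0.4476, 0.0406, -0.0053]
tcp_rot: [-0.0, 0.999, 0.048, -0.0]
wrist_force: [0.5, -0.3, 0.4]
gripper_width: -0.001
grasp_force: 0.1
[ 0.4602 -0.3071  0.3771]
Y end [-0.0958 -0.0936 -0.0921]
wrist -0.145 1291 0.029454357093152223 [-0.0053  0.0101]
wrist -0.13 1641 0.029448539462916423 [-0.0058  0.0108]
wrist -0.115 1777 0.029380798491797283 [-0.0062  0.0106]
wrist -0.1 1791 0.029407916510917065 [-0.0066  0.0102]
wrist -0.085 1789 0.029461973558231158 [-0.0071  0.0097]
wrist -0.07 452 0.029467533739314877 [-0.0073  0.0093]
Y end [-0.1452 -0.142  -0.1403]
stop 1660 [-0.1518 -0.1459 -0.1444]
Y end [-0.4182 -0.4172 -0.4165]
```

```bash
python3 -m handwheel '[{"grip":0,"dx":0.0002,"dy":-0.001,"dz":0,"ax":0,"ay":0,"az":0},{"grip":0,"dx":0.0002,"dy":-0.002,"dz":0,"ax":0,"ay":0,"az":0},{"grip":0,"dx":0.0002,"dy":-0.002,"dz":0,"ax":0,"ay":0,"az":0}]'
```

```text
t: 12.4
tcp_pos: [0.4477, 0.0387, -0.0054]
tcp_rot: [-0.0, 0.999, 0.048, -0.0]
wrist_force: [-0.0, 1.4, -0.1]
gripper_width: -0.005
grasp_force: 0.5
```

```bash
python3 -m handwheel '[{"grip":0,"dx":0.0002,"dy":-0.001,"dz":0,"ax":0,"ay":0,"az":0},{"grip":0,"dx":0.0002,"dy":-0.002,"dz":0,"ax":0,"ay":0,"az":0},{"grip":0,"dx":0.0002,"dy":-0.002,"dz":0,"ax":0,"ay":0,"az":0}]'
```

```text
t: 12.7
tcp_pos: [0.4476, 0.0379, -0.0054]
tcp_rot: [-0.002, 0.999, 0.049, -0.0]
wrist_force: [-0.4, 11.4, 0.3]
gripper_width: -0.0
grasp_force: 5.4
```

A reaction of 11 N along y shows the blank is seated against the stop. I'll back off, lift and clear.

```bash
python3 -m handwheel '[{"grip":0,"dx":-0.0005,"dy":0.005,"dz":0,"ax":0,"ay":0,"az":0},{"grip":0,"dx":-0.001,"dy":0.015,"dz":0,"ax":0,"ay":0,"az":0},{"grip":0,"dx":-0.0015,"dy":0.015,"dz":0.02,"ax":0,"ay":0,"az":0},{"grip":0,"dx":-0.002,"dy":0.015,"dz":0.06,"ax":0,"ay":0,"az":0},{"grip":0,"dx":-0.002,"dy":0.015,"dz":0.11,"ax":0,"ay":0,"az":0},{"grip":0,"dx":-0.03,"dy":0.015,"dz":0.15,"ax":0,"ay":0,"az":0},{"grip":0,"dx":-0.07,"dy":0.015,"dz":0.17,"ax":0,"ay":0,"az":0},{"grip":0,"dx":-0.07,"dy":0.015,"dz":0.17,"ax":0,"ay":0,"az":0},{"grip":0,"dx":-0.07,"dy":0.015,"dz":0.17,"ax":0,"ay":0,"az":0}]'
python3 b.py; python3 f.py c10.png
```

```text
t: 13.6
tcp_pos: [0.378, 0.052, 0.1653]
tcp_rot: [0.0, 0.999, 0.048, 0.001]
wrist_force: [0.6, -0.1, -0.9]
gripper_width: -0.003
grasp_force: 0.0
[ 0.613  -0.0838 -0.9032]
scene -0.145 36 0.030091419332579195 [-0.0053  0.01  ]
scene -0.13 44 0.030921750156497674 [-0.0057  0.0096]
scene -0.115 48 0.030548308446336492 [-0.006   0.0101]
scene -0.1 54 0.03042212055393345 [-0.0062  0.0098]
scene -0.085 53 0.030236151196922578 [-0.0075  0.0097]
scene -0.07 54 0.030207911164032264 [-0.0078  0.0086]
scene -0.055 21 0.028153269759602972 [-0.0079  0.009 ]
Y end [-0.4162 -0.4132 -0.3602]
stop 50 [-0.5309 -0.1468 -0.1425]
wrist -0.145 445 0.029340489287336624 [-0.0058  0.0102]
wrist -0.13 480 0.02941871261062584 [-0.0061  0.0101]
wrist -0.115 479 0.029477679454958328 [-0.0069  0.0093]
wrist -0.1 481 0.029533402086530658 [-0.0071  0.0091]
wrist -0.085 490 0.029538672523449105 [-0.0079  0.0082]
wrist -0.07 474 0.029570913039712293 [-0.0088  0.0074]
wrist -0.055 37 0.028977199253184482 [-0.0075  0.0103]
wrist 0.035 24 0.04534989761101779 [0.0086 0.0106]
Y end [-0.1453 -0.1435 -0.1415]
stop 486 [-0.1524 -0.1476 -0.1444]
Y end [-0.4171 -0.4171 -0.4171]
tcp feeder -0.07518805494864171 -0.02242622260736523 0.16402627766249445
scene blank/tip 275 -0.008401820918081926 0.010941708500934216 [-0.14   -0.1387 -0.0943 -0.0541 -0.0518]
stop 98 -0.6576978103552981 -0.1436291531364299 -0.3044737097151307
lowest near tip [0.1892 0.1944 0.1993]
wrist blank/tip 2749 -0.009177720848629707 0.010697611632575056 [-0.14   -0.1382 -0.0968 -0.0559 -0.0544]
stop 316 -0.15345945632791344 -0.14421812594403335 -0.14824323066098308
lowest near tip [0.1912 0.1957 0.2038]
```

View pics/c10.png

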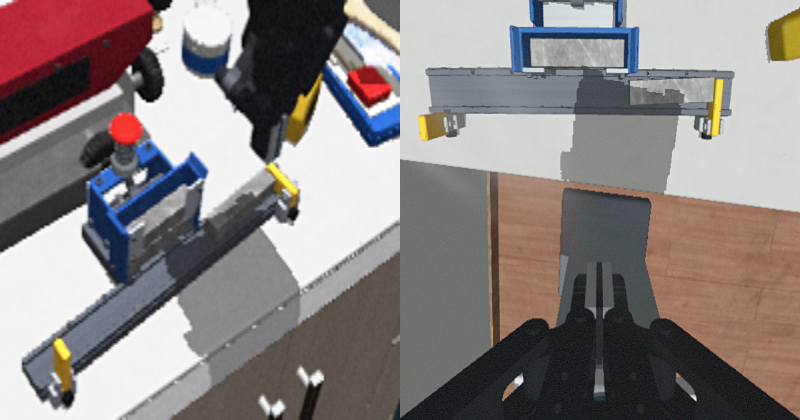

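The blank lies flat against the yellow lowered stop (right crop, about (675,92) to (717,95)). The plunger is up, the other blanks are in the magazine, and the gripper is clear.

```bash
python3 -c "
from cell import bot
print(bot.sign_off())"
```

```text
the job is handed in; nothing more can be done
None
```

One blank was issued with a single full plunger press and pushed along the channel until it rested against the lowered stop; the other two blanks are still in the magazine, the arm finished clear, and the job is handed in (no verdict was returned).

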